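# Clear the drip tray and put its grille back

### The job

A washed serving board has been left lying across the open drip tray. First stand it up to dry: lean it at a steep slant, handle up, with its lower edge on the counter, squarely against the front of the steel knock box (the face towards the robot), near that face's middle. Then lower the slotted grille gently into the drip tray, tab up, without dropping it, and press it down until it sits level on its ledge inside the rim, and leave the other things on the counter where they are.

Things in the scene. Friction and masses are not known exactly. Their poses are not given: they have to be found in the camera images.
- board: wooden serving board, 12 mm thick: rectangular blade 170 (x) by 110 (y) and, from the middle of its +x short edge, a straight handle 75 long (x from 85 to 160) and 30 wide. Origin: centre of the blade's underside; x points to the handle, z out of the upper face. At the start it lies face up across the drip tray's rim with its handle overhanging on the side away from the robot. About 0.25 kg
- board_foot (a point): middle of the board's edge farthest from the handle (85 mm behind the board's origin along its x, at mid-thickness); axes as the board
- board_grip (a point): point in the middle of the handle (123 mm from the board's origin along x, at mid-thickness); axes as the board
- knock_box: heavy open-topped steel box that cannot move, 140 deep (x) by 170 wide (y) by 130 high, walls 6 thick, a rubber-covered bar across inside below the rim. Origin: centre of its underside; its front face is at x = -70 mm in its own frame and looks towards the robot, z up
- tray: open steel drip tray that cannot move, 144 (x) by 122 (y) outside. Origin: centre of its underside, z up. Inside the rim the opening is 128 by 106; a ledge to carry the grille runs round it 22 mm above the counter; the rim's top is a ridge 32 mm above the counter, sloping 45 degrees inwards over its uppermost 4 mm
- grille: slotted steel plate 122 (x) by 100 (y) by 6 mm with a black upright grip tab in its middle, 44 long (x), 12 wide (y), rising from the plate's top to 34 mm above its underside. Origin: centre of the underside, z up. It fits the tray with 3 mm to spare on each side, either way round. About 0.25 kg; starts flat on the counter
- cup: bystander: white mug, 72 across, 58 high (origin: centre of its underside)
- tamper: bystander: steel tamper standing on its base, 54 across, 82 high (origin: centre of its underside)
- pitcher: bystander: steel milk pitcher with a handle, 84 across, 100 high (origin: centre of its underside)
- tin: bystander: white jar, 90 across, 110 high (origin: centre of its underside)
- saucer: bystander: white saucer, 130 across, 16 high (origin: centre of its underside)
- spoon: bystander: steel spoon lying, 140 long (origin: centre of its underside)
- portafilter: bystander: portafilter lying, basket 70 across and 30 high, black handle 130 long along its -x (origin: centre of its underside)
Mind the look-alikes: they are no part of the job. What is shaped like the knock_box but orange is not meant.

How it is judged:
By the outcome, as a careful person would: the job done as asked, in the order asked, and still so for the second after the job is handed in, with the robot touching nothing.
It also fails if it takes over 69 s, if anything falls off the work surface, if the arm or the gripper's body presses on something with over 40 N, if the wrist force passes 120 N, or if a joint passes its speed limit or range.

### The arm

A 7-joint arm with a two-finger parallel gripper is mounted at the origin on the work surface. World frame = base frame: x ahead of the robot, y to its left, z up, the work surface at z = 0. Lengths are in m, angles in rad, forces in N, time in s.
With the tool pointing down it reaches from about 0.35 to 0.9 m from the base axis. Payload 7.2 kg.
Tool frame: the origin (TCP) lies midway between the tips of the shut fingers; the grasp point (between the pads) lies 19 mm behind it (robot.tcp_to_grasp is the distance from the TCP to the grasp point, in m); z points along the fingers, y is the line along which they close (so a half turn about z gives the same grasp; the last joint's range is limited). The gripper opens to 88 mm and grips with 3 to 60 N. Pads are 20 mm wide; open, the fingers measure 115 mm over their backs; the gripper's body (75 mm by 178 mm) begins 61 mm behind the grasp point.
Start: joints at [-1.216, 0.411, -0.013, 1.596, 0.006, 1.134, -0.082], TCP at [0.256, 0.57, 0.223] pointing down, gripper open.
Joint ranges: [-2.95, 2.95], [-0.29, 1.99], [-1.47, 1.44], [0.14, 2.54], [-1.03, 4.17], [0.13, 1.85], [-2.86, 2.86]. Speed limits (rad/s): [2.39, 2.39, 3.01, 3.01, 3.14, 3.14, 3.14].

### API

Orientations are given as a rotation vector (axis times angle).
In Python, from plant import robot gives the robot as it stands.
- The arm moves only by the shell command python3 -m inch 'ROWS' [FORCE]. ROWS is JSON, a list of rows, each a list of 5 numbers: the shift along the world's x, y, z in cm, then the turn about the world's z in degrees, then the opening, from 0 (shut) to 1 (fully open). In form: [[x, y, z, yaw, gripper], ...]. A call has 1 to 8 rows; each row shifts and turns the commanded pose from where the row before left it; what a row does not reach is not made up. A row lasts 1/12 s, in which the tool goes at most 41.7 mm and 7.16 degrees, less where a joint would pass 70% of its speed; a pose out of reach is approached as far as the arm can. A call is refused whole if a number of a shift passes 4.17 or a number of a turn 7.16, either way. A call with a gripper value outside its range is refused whole. The fingers move at their own pace and stop on an object; FORCE is the grip in N (left out, the last holds). Time passes only in rows, so rows that do not move let the fingers close. It gives the time, the measured TCP pose, the force, the opening and the grip force at its end, in the units of the state.
- robot.get_state(): the state, without advancing time (a new reading comes with each control period).
- robot.get_image(name): name is "scene" or "top" or "wrist"; returns a dict with "img" (384x512x3 uint8, red, green, blue), "depth" (384x512 float32, m along the optical axis (not along the pixel's ray), 0 where there is no reading), "intrinsics" (3x3 intrinsics, pixels), "R" (3x3) and "t" (3): a world point X has camera coordinates R X + t; the wrist camera has in their place "T_tool_cam" (4x4, takes a point from camera to tool coordinates, whose origin is the TCP and whose axes are the flange's). Camera axes: x right, y down, z forward; pixel columns grow to the right and rows downward; lengths in m; the calibration is good to about 2 mm. A picture is of the moment at which its call begins: read the wrist's pose just before it.
- robot.sign_off(): hands the job in; it is judged then, once.
Trained networks look in a picture, given as the dict that the camera call returned (one of the last four; its "shot" number tells which), for a name from the list of things; names that differ only in an ending like _2 or _b are one class to them, and where a whole thing is asked for, a point or a joint stands for the part that bears it (a point fixed in the world has none). Each returns a list of dicts, best first, with "conf" (0 to 1); they miss things now and then, are a little off and sometimes report something else, mostly with a low value. They report only what shows in the picture. A call takes as long as a camera call. They do not tell look-alikes from the thing itself.
- robot.look_for(name, picture): "position" ([x, y, z] in m, in world coordinates, good to about 4 mm: the middle of the surface that is visible of it).
- robot.pinpoint(name, picture): "position" ([x, y, z] in m, in world coordinates, good to about 4 mm: a listed point, or the origin of a listed thing).
The state is a dict: "time_s": time; "q": joint angles; "joint_velocities": joint speeds; "joint_efforts": joint torques, N m; "position": TCP position; "eef_rot": TCP orientation; "wrist_force": force on the tool from outside, world axes, zero at the start; "ft_torque": the same for the moment, N m; "gripper_width": opening from 0.0 (shut) to 1.0 (fully open); "finger_force": force on a finger pad.
Only numpy, scipy, OpenCV 4.12 (cv2) and the standard library are available. Lean on these libraries where they do the work, as an engineer would, in place of code of your own. Each camera call takes 0.05 s, during which the arm holds its last target. There are 200 camera calls.

## Working session

There is one attempt and no reset: what is moved stays moved. The work goes in short steps, Python scripts to look and compute and a shell command to move; the robot and the scene stay as the last step left them, time stands still between calls to the robot, and variables do not carry over. Pictures are saved under pics/ and viewed, at most 10 in all, crops included, and the job is handed in when it is done.

```bash
mkdir -p pics; ls
cat > h.py <<'E'
import numpy as np, cv2
from plant import robot
def cam(n): return robot.get_image(n)
def cloud(p):
    K=p["intrinsics"];d=p["depth"];v,u=np.mgrid[:384,:512]
    c=np.stack([(u-K[0,2])/K[0,0]*d,(v-K[1,2])/K[1,1]*d,d],-1)
    return (c-p["t"])@p["R"]
def px(p,X):
    c=p["R"]@np.array(X)+p["t"];q=p["intrinsics"]@c;return (q[:2]/q[2]).round().astype(int)
E
python3 - <<'E'
from h import *
a=cam("top");b=cam("scene")
cv2.imwrite("pics/a.png",np.vstack([a["img"],b["img"]])[:,:,::-1]) if 0 else cv2.imwrite("pics/a.png",np.hstack([a["img"],b["img"]])[:,:,::-1][:, :])
im=cv2.imread("pics/a.png");cv2.imwrite("pics/a.png",cv2.resize(im,(800,300)))
cv2.imwrite("pics/top.png",cv2.resize(a["img"][:,:,::-1],(800,600)))
cv2.imwrite("pics/scene.png",cv2.resize(b["img"][:,:,::-1],(800,600)))
for n in ["board","board_foot","board_grip","knock_box","tray","grille","cup","tamper","pitcher","tin","saucer","spoon","portafilter"]:
  for nm,p in (("top",a),("scene",b)):
    for r in robot.pinpoint(n,p)[:3]: print(n,nm,round(r["conf"],2),np.round(r["position"],3),px(p,r["position"]))
print(robot.get_state())
E
```

```text
pics
board top 0.65 [ 0.425 -0.309  0.034] [348 209]
board scene 0.76 [ 0.43  -0.309  0.03 ] [186 158]
board_foot top 0.97 [ 0.346 -0.314  0.036] [351 230]
board_foot scene 0.57 [ 0.345 -0.314  0.042] [198 141]
board_grip top 0.6 [ 0.729  0.25  -0.003] [201 134]
board_grip top 0.58 [ 0.55  -0.298  0.037] [344 175]
board_grip top 0.4 [0.408 0.559 0.003] [120 217]
knock_box top 0.96 [ 0.222  0.296 -0.002] [189 265]
knock_box top 0.92 [ 0.653  0.033 -0.002] [256 152]
knock_box top 0.79 [ 0.768 -0.382 -0.002] [361 121]
knock_box scene 0.86 [ 0.654  0.031 -0.004] [234 242]
knock_box scene 0.84 [ 0.764 -0.382  0.001] [113 217]
knock_box scene 0.69 [0.226 0.29  0.002] [358 184]
tray top 0.52 [ 0.435 -0.314 -0.004] [347 206]
tray top 0.32 [ 0.348 -0.313  0.038] [350 229]
tray scene 0.76 [ 0.437 -0.307 -0.   ] [187 165]
tray scene 0.61 [ 0.404 -0.047 -0.001] [251 183]
grille top 0.74 [0.448 0.36  0.004] [172 206]
grille scene 0.95 [ 0.448  0.355 -0.   ] [352 235]
cup top 0.9 [ 0.4   -0.048  0.004] [279 217]
cup scene 0.59 [ 0.405 -0.044  0.001] [252 184]
tamper top 0.72 [ 0.555 -0.54  -0.001]
[... 624 characters left out ...]
'q': array([-1.21619947,  0.41111108, -0.01273197,  1.59620026,  0.00560687,
        1.13427665, -0.08220048]), 'joint_velocities': array([ 0.00164092,  0.00122364, -0.00243097,  0.00067177,  0.00068959,
       -0.00208381, -0.00047269]), 'joint_efforts': array([-1.83326028e-04, -5.87734830e+01,  6.40596952e-01, -2.91380113e+01,
       -5.37708553e-02,  1.05058827e-02,  7.48987100e-05]), 'position': array([0.25644379, 0.56997729, 0.2226463 ]), 'eef_rot': array([-6.59128848e-01, -3.07166799e+00, -6.42815715e-05]), 'wrist_force': array([-0.46616414, -0.40981515,  0.17668315]), 'ft_torque': array([ 0.00320862,  0.01105997, -0.03539919]), 'finger_force': 0.0, 'gripper_width': 0.9954018373240652}
```

View pics/top.png

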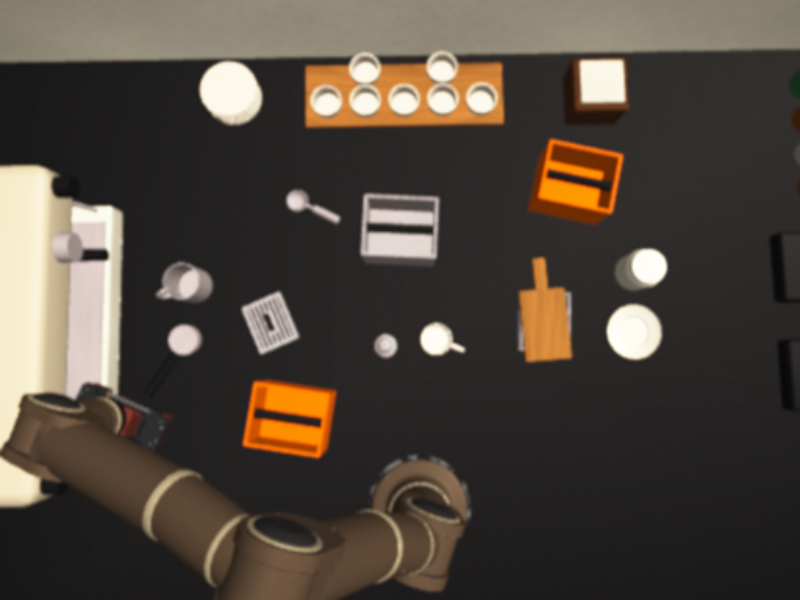

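View pics/scene.png

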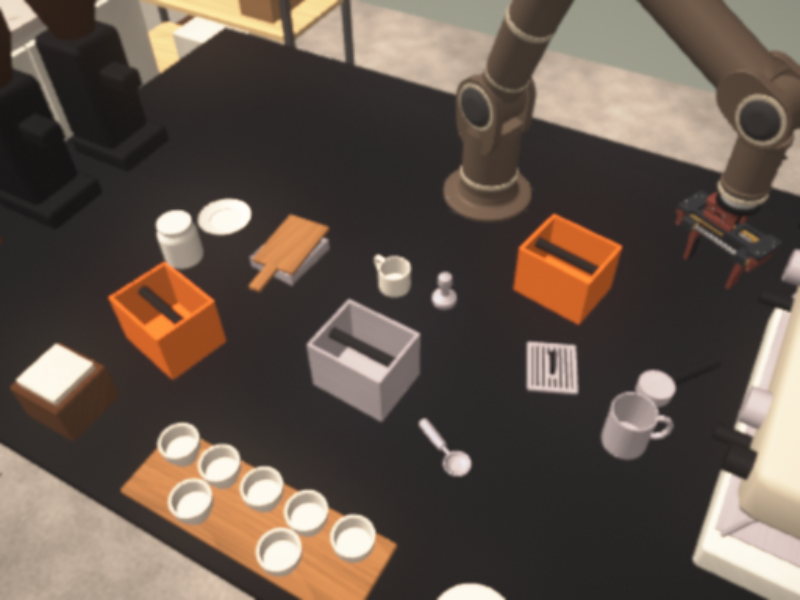

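Top view (800x600): three boxes are shaped like the knock box: grey steel at (400,228), orange at (290,418) and orange at (578,180). I choose the grey one. The board lies on the tray at (545,325), handle up-picture. The grille is at (270,322), rotated. Other wooden things are the cup plank at (403,95) and a brown block at (598,90), neither with a handle. The tray look-alikes are the saucer and the machine at left.

```bash
cat >> h.py <<'E'
def rect(X,c,r,z0,z1,mask=None):
    m=(abs(X[...,0]-c[0])<r)&(abs(X[...,1]-c[1])<r)&(X[...,2]>z0)&(X[...,2]<z1)
    if mask is not None: m&=mask
    P=X[m];k=cv2.minAreaRect((P[:,:2]*1000).astype(np.float32))
    return len(P),np.round(k[0],1),np.round(k[1],1),round(k[2],1),np.median(P[:,2]).round(4)
E
python3 - <<'E'
from h import *
for n in("top","scene"):
    p=cam(n);X=cloud(p);print(n)
    im=p["img"].astype(int);wood=(im[...,0]-im[...,2]>40)
    print("board",rect(X,(.455,-.31),.17,.03,.06,wood))
    print("board blade",rect(X,(.425,-.31),.085,.03,.06,wood))
    print("box",rect(X,(.653,.032),.12,.10,.15,~wood))
    print("grille",rect(X,(.448,.357),.09,.003,.02))
    print("tab",rect(X,(.448,.357),.04,.025,.05))
    print("tray",rect(X,(.436,-.31),.1,.006,.033))
    if n=="top": T=p
    B=X[(abs(X[...,0]-.653)<.12)&(abs(X[...,1]-.032)<.12)&(X[...,2]>.12)&(X[...,2]<.145)]
    print(np.percentile(B,[0,5,95,100],axis=0).round(3))
im=T["img"][100:260,150:380,::-1];cv2.imwrite("pics/c.png",cv2.resize(im,(800,556)))
E
```

```text
top
board (1512, array([ 468.8, -307.5]), array([245.1, 116.3]), 4.2, np.float64(0.0429))
board blade (1312, array([ 429.9, -309.9]), array([166.7, 116.7]), 3.6, np.float64(0.0429))
box (729, array([657.4,  34.5]), array([169.9, 142.1]), 86.3, np.float64(0.1164))
grille (640, array([448.3, 356.9]), array([179.6, 177.1]), 89.8, np.float64(0.0053))
tab (41, array([449.1, 357.6]), array([43. , 11.5]), 22.7, np.float64(0.0322))
tray (161, array([ 436.3, -310.3]), array([188.5, 199.1]), 89.4, np.float64(0.0257))
[[ 0.583 -0.055  0.12 ]
 [ 0.587 -0.05   0.122]
 [ 0.727  0.119  0.134]
 [ 0.732  0.123  0.138]]
scene
board (1169, array([ 465.5, -309.4]), array([251.6, 122.8]), 3.2, np.float64(0.044))
board blade (964, array([ 427.9, -311.5]), array([170.1, 122.8]), 3.2, np.float64(0.0442))
box (1449, array([654.1,  35. ]), array([174.6, 148.9]), 86.8, np.float64(0.1156))
grille (807, array([448.6, 357.2]), array([178.1, 178.8]), 89.4, np.float64(0.0054))
tab (50, array([446.8, 358.1]), array([45.7, 13.5]), 21.7, np.float64(0.0329))
tray (269, array([ 442.2, -310.3]), array([184.8, 194. ]), 0.8, np.float64(0.019))
[[ 0.577 -0.055  0.12 ]
 [ 0.586 -0.048  0.121]
 [ 0.728  0.12   0.133]
 [ 0.733  0.125  0.138]]
```

View pics/c.png

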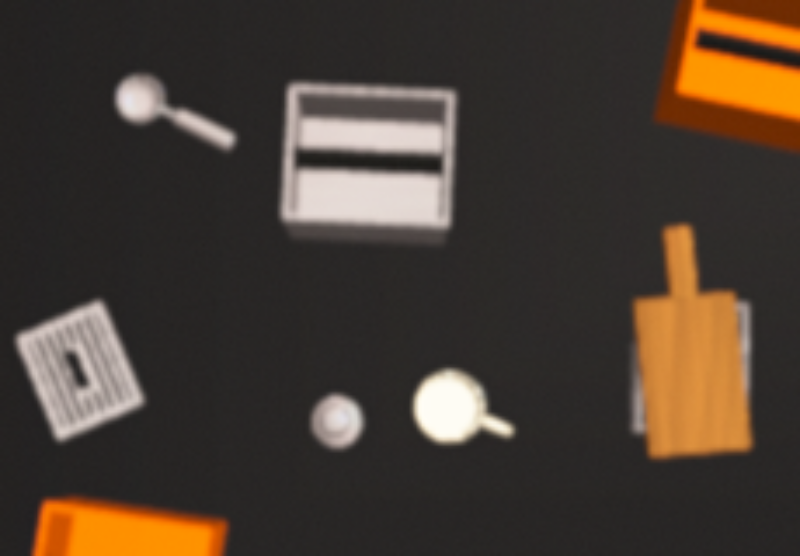

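The crop confirms the choice: the grey box at (370,155) has its front face towards the robot. The board handle is at (680,260), and the grille's tab at (77,370) is turned about 22°. I'm moving to the board handle.

```bash
python3 -m inch '[[1.2,-3.6,0,1.2,1],[1.2,-3.6,0,1.2,1],[1.2,-3.6,0,1.2,1],[1.2,-3.6,0,1.2,1],[1.2,-3.6,0,1.2,1],[1.2,-3.6,0,1.2,1],[1.2,-3.6,0,1.2,1],[1.2,-3.6,0,1.2,1]]' 15
python3 -m inch '[[1.2,-3.6,0,1.2,1],[1.2,-3.6,0,1.2,1],[1.2,-3.6,0,1.2,1],[1.2,-3.6,0,1.2,1],[1.2,-3.6,0,1.2,1],[1.2,-3.6,0,1.2,1],[1.2,-3.6,0,1.2,1],[1.2,-3.6,0,1.2,1]]'
python3 -m inch '[[1.2,-3.6,0,1.2,1],[1.2,-3.6,0,1.2,1],[1.2,-3.6,0,1.2,1],[1.2,-3.6,0,1.2,1],[1.2,-3.6,0,1.2,1],[1.2,-3.6,0,1.2,1],[1.2,-3.6,0,1.2,1],[1.2,-3.6,0,1.2,1]]'
```

```text
time_s: 2.17
position: [0.3527, 0.2802, 0.2229]
eef_rot: [0.398, 3.116, 0.001]
wrist_force: [1.6, -0.6, -0.2]
gripper_width: 1.001
finger_force: 0.0
time_s: 2.83
position: [0.4488, -0.0079, 0.2231]
eef_rot: [0.136, 3.138, 0.001]
wrist_force: [0.0, 0.3, -0.2]
gripper_width: 1.002
finger_force: 0.0
time_s: 3.5
position: [0.5449, -0.2957, 0.2227]
eef_rot: [-0.128, 3.139, 0.0]
wrist_force: [0.7, 0.1, 0.7]
gripper_width: 1.002
finger_force: 0.0
```

```bash
python3 -m inch '[[0.8,-0.6,-3,-0.5,0.8],[0,0,-3.5,0,0.8],[0,0,-3.5,0,0.8],[0,0,-3.5,0,0.8],[0,0,-3,0,0.8],[0,0,-2,0,0.8],[0,0,-1.8,0,0.8],[0,0,0,0,0.8]]'
python3 -m inch '[[0,0,0,0,0],[0,0,0,0,0],[0,0,0,0,0],[0,0,0,0,0],[0,0,0,0,0],[0,0,0,0,0]]' 15
```

```text
time_s: 4.17
position: [0.5503, -0.2987, 0.0158]
eef_rot: [0.112, -3.134, -0.004]
wrist_force: [-0.1, 0.5, 0.5]
gripper_width: 0.797
finger_force: 0.0
time_s: 4.67
position: [0.5529, -0.3001, 0.0205]
eef_rot: [-0.112, 3.138, -0.001]
wrist_force: [-0.2, -0.4, 0.6]
gripper_width: 0.381
finger_force: 0.0
```

```bash
python3 -m inch '[[0,0,0,0,0],[0,0,0,0,0],[0,0,0,0,0]]' 15
```

```text
time_s: 4.92
position: [0.5528, -0.3, 0.0201]
eef_rot: [-0.112, 3.139, -0.0]
wrist_force: [0.1, 0.0, 4.2]
gripper_width: 0.337
finger_force: 15.0
```

```bash
python3 -m inch '[[-0.1,0,1.4,0,0],[-0.1,0,1.3,0,0],[-0.25,0,1.4,0,0],[-0.25,0,1.3,0,0],[-0.45,0,1.3,0,0],[-0.45,0,1.3,0,0],[-0.6,-0.1,1.2,0,0],[-0.6,-0.1,1.2,0,0]]' 15
python3 -m inch '[[-0.8,-0.1,1.2,0,0],[-0.8,0,1.1,0,0],[-0.9,-0.1,1,0,0],[-0.9,0,1,0,0],[-1,-0.1,0.9,0,0],[-1,-0.1,0.9,0,0],[-1.1,-0.1,0.8,0,0],[-1.1,-0.1,0.8,0,0]]'
python3 -m inch '[[-1.2,-0.1,0.6,0,0],[-1.2,-0.1,0.6,0,0],[-1.2,-0.1,0.5,0,0],[-1.3,-0.1,0.4,0,0],[0,0,0,0,0]]'
python3 - <<'E'
from h import *
p=cam("scene");X=cloud(p)
cv2.imwrite("pics/d.png",cv2.resize(p["img"][80:260,90:330,::-1],(800,600)))
for n in("board_foot","board_grip","tray"): 
  for r in robot.pinpoint(n,p)[:2]: print(n,r["conf"],np.round(r["position"],3))
E
```

```text
time_s: 5.58
position: [0.5238, -0.3021, 0.1251]
eef_rot: [-0.112, 3.139, -0.0]
wrist_force: [-0.1, -0.8, -1.7]
gripper_width: 0.342
finger_force: 15.0
time_s: 6.25
position: [0.4472, -0.3081, 0.2014]
eef_rot: [0.112, -3.139, -0.0]
wrist_force: [0.2, -0.4, -1.8]
gripper_width: 0.339
finger_force: 15.0
time_s: 6.67
position: [0.3967, -0.3129, 0.2225]
eef_rot: [-0.108, 3.14, 0.0]
wrist_force: [-0.0, -0.0, -1.3]
gripper_width: 0.342
finger_force: 15.0
board_foot 0.7 [ 0.233 -0.326  0.114]
board_grip 0.77 [ 0.399 -0.311  0.239]
tray 0.98 [ 0.437 -0.31  -0.003]
```

View pics/d.png

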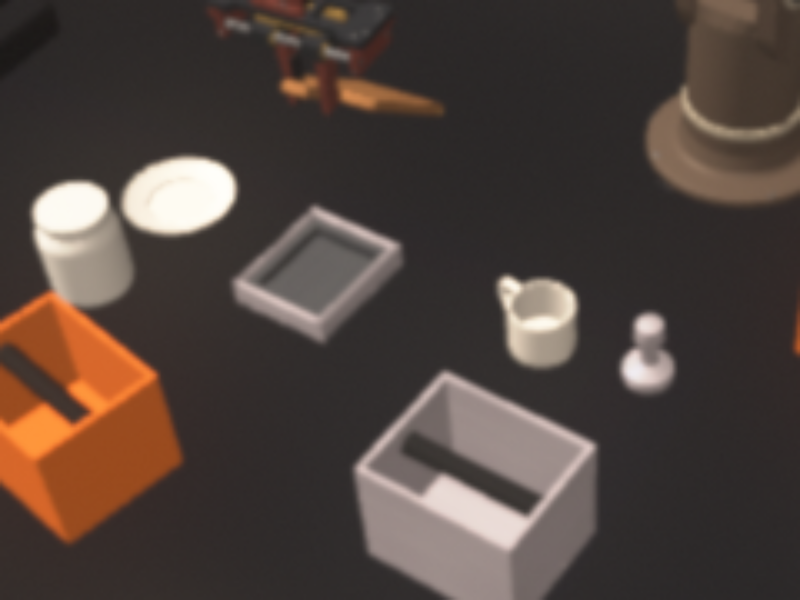

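The board is held but sits at only about 37° to the horizontal, because the pads resist turning. I'll raise it and ease the grip so it swings down.

```bash
python3 -m inch '[[0,0,2,0,0],[0,0,2,0,0],[0,0,2,0,0],[0,0,1,0,0]]' 15
python3 -m inch '[[0,0,0,0,0],[0,0,0,0,0],[0,0,0,0,0],[0,0,0,0,0]]' 8
cat > bd.py <<'E'
from h import *
def board(n="scene"):
    s=robot.get_state();g=s["position"];p=cam(n);X=cloud(p);im=p["img"].astype(int)
    w=(im[...,0]-im[...,2]>45)&(np.linalg.norm(X-g-[0,0,-.05],axis=-1)<.27)&(p["depth"]>0)
    w=cv2.morphologyEx(w.astype(np.uint8),cv2.MORPH_OPEN,np.ones((3,3)))
    nl,L,st,_=cv2.connectedComponentsWithStats(w)
    P=X[L==1+np.argmax(st[1:,4])];c=np.median(P,0)
    for _ in range(5):
        u=np.linalg.svd(P-P.mean(0),full_matrices=False)[2][2]; d=(P-P.mean(0))@u; P=P[abs(d)<max(.004,2*d.std())]
    print("n",len(P),"normal",u.round(3),"slant",np.degrees(np.arccos(abs(u[2]))).round(1),"yaw",np.degrees(np.arctan(u[1]/u[0])).round(1),"mean",P.mean(0).round(3))
    print(P.min(0).round(3),P.max(0).round(3),"tcp",g.round(3))
    for k in("board_foot","board_grip","board"):
        for r in robot.pinpoint(k,p)[:2]: print(k,round(r["conf"],2),np.round(r["position"],3))
    return p
E
python3 -c "from bd import *;board();board('top')"
```

```text
time_s: 7.2
position: [0.4006, -0.3123, 0.2933]
eef_rot: [-0.113, 3.138, -0.002]
wrist_force: [1.0, -0.1, -1.6]
gripper_width: 0.338
finger_force: 15.0
time_s: 7.53
position: [0.3991, -0.3115, 0.2903]
eef_rot: [0.112, -3.138, -0.002]
wrist_force: [0.5, -0.1, -1.5]
gripper_width: 0.343
finger_force: 8.0
n 574 normal [ 0.903  0.067 -0.424] slant 64.9 yaw 4.3 mean [ 0.366 -0.309  0.223]
[ 0.317 -0.368  0.123] [ 0.421 -0.256  0.342] tcp [ 0.399 -0.312  0.29 ]
board_foot 0.94 [ 0.312 -0.32   0.124]
board_grip 0.89 [ 0.4   -0.309  0.308]
board 0.84 [ 0.355 -0.316  0.196]
n 380 normal [-0.906 -0.065  0.417] slant 65.3 yaw 4.1 mean [ 0.338 -0.304  0.183]
[ 0.311 -0.351  0.12 ] [ 0.366 -0.26   0.245] tcp [ 0.399 -0.312  0.291]
board_foot 0.55 [ 0.315 -0.316  0.12 ]
board_grip 0.76 [ 0.401 -0.311  0.308]
board_grip 0.32 [0.548 0.544 0.001]
board 0.92 [ 0.352 -0.313  0.195]
```

```bash
python3 -m inch '[[0,0,0,0,0],[0,0,0,0,0],[0,0,0,0,0]]' 5.5
python3 -m inch '[[0,0,0,0,0],[0,0,0,0,0]]' 20
python3 -c "from bd import *;board()"
```

```text
time_s: 8.18
position: [0.3995, -0.3121, 0.2917]
eef_rot: [-0.112, 3.14, -0.0]
wrist_force: [0.1, 0.2, -1.5]
gripper_width: 0.338
finger_force: 5.5
time_s: 8.35
position: [0.3995, -0.312, 0.2917]
eef_rot: [-0.112, 3.14, 0.0]
wrist_force: [-0.8, 0.4, -1.7]
gripper_width: 0.341
finger_force: 20.0
n 603 normal [ 0.908  0.064 -0.413] slant 65.6 yaw 4.0 mean [ 0.366 -0.309  0.222]
[ 0.316 -0.369  0.121] [ 0.422 -0.255  0.344] tcp [ 0.399 -0.312  0.292]
board_grip 0.65 [ 0.405 -0.313  0.31 ]
board_grip 0.55 [ 0.386  0.078 -0.001]
board 0.93 [ 0.355 -0.316  0.196]
board 0.59 [ 0.448  0.355 -0.002]
```

```bash
python3 -m inch '[[0.8,1.5,0,-0.4,0],[1.2,2.1,0,-0.4,0],[1.5,2.7,0,-0.6,0],[1.5,2.7,0,-0.6,0],[1.5,2.7,0,-0.6,0],[1.5,2.7,0,-0.6,0],[1.5,2.7,0,-0.6,0],[1.5,2.7,0,-0.6,0]]' 25
python3 -m inch '[[1.5,2.7,0,-0.6,0],[1.5,2.7,0,-0.6,0],[1.5,2.7,0,-0.6,0],[1.5,2.7,0,-0.6,0],[1.2,2.1,0,-0.4,0],[1,1.6,0,-0.4,0],[0.6,0.7,0,0,0],[0,0,0,0,0]]'
python3 -c "from bd import *;board();board('top')"
```

```text
time_s: 9.22
position: [0.51, -0.1126, 0.2918]
eef_rot: [0.01, 3.141, 0.0]
wrist_force: [0.9, -0.2, -2.5]
gripper_width: 0.34
finger_force: 25.0
time_s: 9.88
position: [0.5982, 0.0401, 0.291]
eef_rot: [-0.091, -3.14, -0.0]
wrist_force: [0.1, 0.6, -1.9]
gripper_width: 0.338
finger_force: 25.0
n 541 normal [ 0.91  -0.045 -0.412] slant 65.7 yaw -2.8 mean [0.569 0.049 0.229]
[ 0.516 -0.008  0.125] [0.621 0.1   0.346] tcp [0.598 0.04  0.291]
board_foot 0.74 [0.516 0.044 0.122]
board_grip 0.79 [0.6   0.042 0.31 ]
board_grip 0.37 [0.545 0.546 0.002]
board 0.96 [0.554 0.042 0.194]Traceback (most recent call last):
  File "<string>", line 1, in <module>
    from bd import *;board();board('top')
                             ~~~~~^^^^^^^
  File "bd.py", line 7, in board
    P=X[L==1+np.argmax(st[1:,4])];c=np.median(P,0)
             ~~~~~~~~~^^^^^^^^^^
    return _wrapfunc(a, 'argmax', axis=axis, out=out, **kwds)
    return bound(*args, **kwds)
ValueError: attempt to get argmax of an empty sequence
```

```bash
python3 -m inch '[[0,0,-2,0,0],[0,0,-3,0,0],[0,0,-2.5,0,0],[0,0,-2,0,0],[0,0,-1.2,0,0],[0,0,-0.6,0,0],[0,0,0,0,0]]' 25
python3 -m inch '[[0,0,-0.3,0,0],[0,0,-0.2,0,0],[0,0,0,0,0]]'
```

```text
time_s: 10.72
position: [0.597, 0.0373, 0.178]
eef_rot: [-0.098, -3.139, 0.001]
wrist_force: [-1.1, 0.7, -1.9]
gripper_width: 0.335
finger_force: 25.0
time_s: 10.97
position: [0.5981, 0.0379, 0.1745]
eef_rot: [0.097, 3.138, 0.001]
wrist_force: [0.4, -0.1, -2.1]
gripper_width: 0.341
finger_force: 25.0
```

```bash
python3 -m inch '[[0,0,-0.2,0,0],[0,0,0,0,0]]' 8
python3 -m inch '[[0,0,-0.2,0,0],[0,0,0,0,0]]' 8
```

```text
time_s: 11.13
position: [0.5994, 0.0379, 0.1734]
eef_rot: [0.096, 3.136, 0.001]
wrist_force: [2.6, -1.0, 4.8]
gripper_width: 0.341
finger_force: 8.0
time_s: 11.3
position: [0.6004, 0.0379, 0.1721]
eef_rot: [0.096, 3.133, 0.001]
wrist_force: [3.6, -0.6, 7.1]
gripper_width: 0.34
finger_force: 8.0
```

```bash
python3 -m inch '[[-0.6,0.03,0.25,0,0],[-0.6,0.03,0.22,0,0],[-0.6,0.03,0.2,0,0],[-0.6,0.03,0.18,0,0],[-0.6,0.03,0.15,0,0],[-0.6,0.03,0.12,0,0],[0,0,0,0,0]]' 6
python3 -c "from bd import *;board()"
```

```text
time_s: 11.88
position: [0.5608, 0.0402, 0.1818]
eef_rot: [0.096, 3.139, 0.001]
wrist_force: [0.6, 1.4, 5.2]
gripper_width: 0.341
finger_force: 6.0
n 542 normal [-0.966  0.059  0.251] slant 75.5 yaw -3.5 mean [0.554 0.044 0.138]
[ 0.529 -0.012  0.059] [0.582 0.098 0.241] tcp [0.561 0.04  0.182]
board_foot 0.83 [0.517 0.043 0.002]
board_foot 0.67 [0.657 0.037 0.004]
board_grip 0.88 [0.568 0.04  0.202]
board 0.88 [0.541 0.039 0.083]
```

```bash
python3 -m inch '[[0,0,0.3,0,0],[0,0,0.3,0,0],[0.8,0,0,0,0],[0.8,0,0,0,0],[0.7,-0.1,0,0,0],[0.4,0,0,0,0],[0.1,0,0,0,0],[0,0,0,0,0]]' 25
python3 -c "from bd import *;board()"
```

```text
time_s: 12.75
position: [0.5896, 0.0386, 0.1863]
eef_rot: [-0.097, -3.139, 0.001]
wrist_force: [0.1, -0.2, -2.9]
gripper_width: 0.341
finger_force: 25.0
n 340 normal [-0.967  0.058  0.248] slant 75.6 yaw -3.4 mean [0.591 0.041 0.174]
[ 0.574 -0.015  0.12 ] [0.611 0.098 0.247] tcp [0.59  0.039 0.186]
board_grip 0.8 [0.597 0.036 0.208]
board 0.76 [0.57  0.04  0.091]
board 0.53 [ 0.447  0.356 -0.001]
```

```bash
python3 -m inch '[[0.1,0,0,0,0],[0.1,0,0,0,0],[0,0,0,0,0]]' 25
python3 -m inch '[[0.1,0,0,0,0],[0.1,0,0,0,0],[0,0,0,0,0]]' 25
```

```text
time_s: 13.2
position: [0.5916, 0.0388, 0.187]
eef_rot: [0.096, 3.14, 0.0]
wrist_force: [0.4, 0.0, -1.8]
gripper_width: 0.341
finger_force: 25.0
time_s: 13.45
position: [0.5937, 0.0388, 0.1869]
eef_rot: [0.097, 3.14, 0.0]
wrist_force: [-0.2, -0.1, -1.2]
gripper_width: 0.342
finger_force: 25.0
```

```bash
python3 -m inch '[[0.1,0,0,0,0],[0.1,0,0,0,0],[0,0,0,0,0]]' 25
python3 -m inch '[[0,0,-0.2,0,0],[0,0,-0.2,0,0],[0,0,0,0,0]]' 25
python3 -m inch '[[0,0,-0.1,0,0],[0,0,0,0,0]]' 25
```

```text
time_s: 13.7
position: [0.5952, 0.0388, 0.1868]
eef_rot: [-0.097, -3.139, 0.0]
wrist_force: [-1.7, 0.3, -0.8]
gripper_width: 0.341
finger_force: 25.0
time_s: 13.95
position: [0.5943, 0.0389, 0.1824]
eef_rot: [-0.097, -3.138, -0.0]
wrist_force: [-5.2, 0.8, 0.5]
gripper_width: 0.34
finger_force: 25.0
time_s: 14.12
position: [0.5942, 0.0389, 0.1816]
eef_rot: [-0.096, -3.138, -0.0]
wrist_force: [-5.7, 0.9, 2.5]
gripper_width: 0.34
finger_force: 25.0
```

```bash
python3 -m inch '[[-0.2,0,0,0,0],[0,0,0,0,0],[0,0,0,0,0.36],[0,0,0,0,0.38],[0,0,0,0,0.42],[0,0,0,0,0.5],[0,0,0,0,0.7],[0,0,0,0,0.9]]' 5
python3 -c "from bd import *;p=board();cv2.imwrite('pics/e.png',cv2.resize(p['img'][130:300,170:400,::-1],(800,591)))"
```

```text
time_s: 14.78
position: [0.5936, 0.0388, 0.1819]
eef_rot: [0.097, 3.14, 0.0]
wrist_force: [0.3, -0.9, 0.3]
gripper_width: 0.611
finger_force: 0.0
n 277 normal [-0.967  0.051  0.249] slant 75.6 yaw -3.0 mean [0.597 0.043 0.178]
[ 0.583 -0.014  0.133] [0.617 0.095 0.241] tcp [0.594 0.039 0.182]
board_grip 0.72 [0.602 0.037 0.202]
board 0.64 [0.574 0.039 0.082]
```

View pics/e.png

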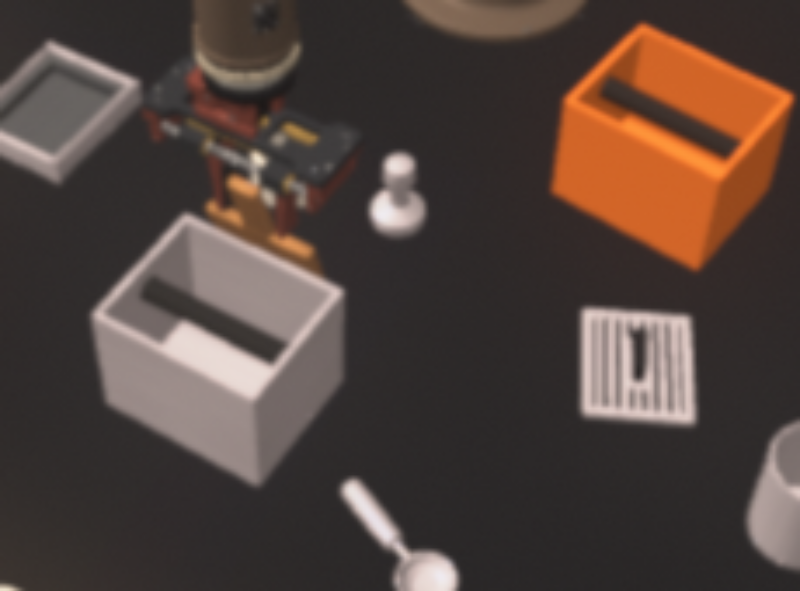

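The board leans on the grey box at 75.6°, square, fingers open (picture: handle at (250,205) behind the box's front rim). I'm lifting clear and measuring the tray and grille.

```bash
python3 -m inch '[[0,0,0,0,1],[0,0,1.5,0,1],[0,0,2.5,0,1],[0,0,3,0,1],[0,0,3,0,1],[-0.5,2,0.5,3,1],[-1,3.5,0,3,1],[-1,3.5,0,3,1]]' 15
python3 -m inch '[[-1.2,3.5,0,3,1],[-1.5,3.5,-0.5,3,1],[-1.5,3.5,-1,3,1],[-1.5,3.5,-1,3,1],[-1.6,3,-1,3,1],[-1.6,2.5,-1,2,1],[-1.6,2.5,-1,0,1],[-1.5,2,-1,0,1]]'
python3 - <<'E'
from h import *
s=robot.get_state();print(s["position"].round(4),s["eef_rot"].round(3))
for n in("top","scene"):
    p=cam(n);X=cloud(p)
    print("tray",rect(X,(.437,-.310),.095,.021,.04), rect(X,(.437,-.310),.095,.006,.04))
    print("grille",rect(X,(.448,.357),.085,.0035,.02))
    print("tab",rect(X,(.448,.357),.04,.022,.05))
    for k in("tray","grille","board","board_foot","board_grip"):
        for r in robot.pinpoint(k,p)[:1]: print(k,round(r["conf"],2),np.round(r["position"],3))
E
```

```text
time_s: 15.65
position: [0.5685, 0.129, 0.2876]
eef_rot: [-0.151, 3.136, 0.001]
wrist_force: [0.6, 0.9, 0.1]
gripper_width: 1.001
finger_force: 0.0
time_s: 16.32
position: [0.4464, 0.3712, 0.221]
eef_rot: [0.617, -3.08, -0.001]
wrist_force: [1.1, -0.3, -0.2]
gripper_width: 0.999
finger_force: 0.0
[0.4464 0.3712 0.221 ] [ 6.17e-01 -3.08e+00 -1.00e-03]
tray (468, array([ 439. , -309.6]), array([123.2, 143.7]), 87.4, np.float64(0.0272)) (933, array([ 435.5, -307.9]), array([184. , 187.6]), 89.7, np.float64(0.021))
grille (373, array([451.3, 356.6]), array([153.8, 163.3]), 86.6, np.float64(0.0058))
tab (31, array([442.9, 354.7]), array([30.7, 12.2]), 25.3, np.float64(0.0323))
tray 0.71 [ 0.438 -0.312 -0.004]
grille 0.78 [0.452 0.362 0.002]
board 0.69 [0.57  0.043 0.082]
board_foot 0.7 [ 0.547  0.043 -0.   ]
board_grip 0.65 [0.6   0.041 0.201]
tray (429, array([ 437.6, -307.2]), array([128. , 150.3]), 86.6, np.float64(0.0275)) (964, array([ 437.5, -308.4]), array([181.2, 189.1]), 87.3, np.float64(0.0192))
grille (674, array([448.4, 358. ]), array([167.9, 167.3]), 0.9, np.float64(0.006))
tab (51, array([448.7, 358.6]), array([44.7, 12.4]), 22.9, np.float64(0.0337))
tray 0.72 [ 0.44  -0.309 -0.003]
grille 0.7 [ 0.449  0.357 -0.003]
board_grip 0.82 [0.602 0.038 0.2  ]
```

```bash
cat >> h.py <<'E'
from scipy.spatial.transform import Rotation as Ro
def wcloud():
    s=robot.get_state();p=cam("wrist");K=p["intrinsics"];d=p["depth"];v,u=np.mgrid[:384,:512]
    c=np.stack([(u-K[0,2])/K[0,0]*d,(v-K[1,2])/K[1,1]*d,d],-1)
    M=np.eye(4);M[:3,:3]=Ro.from_rotvec(s["eef_rot"]).as_matrix();M[:3,3]=s["position"];M=M@p["T_tool_cam"]
    X=c@M[:3,:3].T+M[:3,3];X[d<=0]=-9
    return p,X,s
E
python3 - <<'E'
from h import *
p,X,s=wcloud()
cv2.imwrite("pics/w.png",p["img"][:,:,::-1])
print(s["position"].round(4),s["eef_rot"].round(3))
print("tab",rect(X,(.448,.357),.04,.022,.05))
print("plate",rect(X,(.448,.357),.085,.003,.02))
for r in robot.pinpoint("grille",p)[:1]: print(r)
E
```

```text
[0.449  0.3683 0.2221] [-0.61   3.081  0.   ]
tab (357, array([449.5, 356.7]), array([44.4, 11.2]), 22.2, np.float64(0.0338))
plate (4664, array([448.1, 360.9]), array([122.2, 109. ]), 22.5, np.float64(0.0057))
{'position': [0.4463, 0.3605, 0.0003], 'conf': 0.74}
```

View pics/w.png

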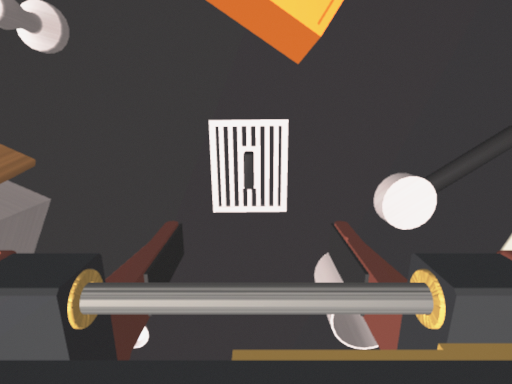

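The wrist view shows the grille centred at (249,167) with its tab square to the fingers. I'm descending on the tab.

```bash
python3 -m inch '[[0,-1.15,-3,0,0.6],[0,0,-3.8,0,0.6],[0,0,-3.8,0,0.6],[0,0,-3.8,0,0.6],[0,0,-3.3,0,0.6],[0,0,-2,0,0.6],[0,0,-1.5,0,0.6],[0,0,0,0,0.6]]' 15
python3 -m inch '[[0,0,0,0,0.4],[0,0,0,0,0],[0,0,0,0,0],[0,0,0,0,0],[0,0,0,0,0],[0,0,0,0,0],[0,0,0,0,0]]' 30
```

```text
time_s: 17.68
position: [0.4481, 0.3568, 0.0077]
eef_rot: [0.612, -3.08, 0.002]
wrist_force: [1.0, 0.4, -0.1]
gripper_width: 0.602
finger_force: 0.0
time_s: 18.27
position: [0.4485, 0.3575, 0.0102]
eef_rot: [-0.612, 3.081, 0.001]
wrist_force: [-0.5, -0.3, 1.5]
gripper_width: 0.138
finger_force: 30.0
```

```bash
python3 -m inch '[[0,0,1,0,0],[0,0,2,0,0],[0,0,3,0,0],[0,0,3.5,0,0],[0,0,3.5,0,0],[0,-0.8,3.5,0,0],[0,-1.8,2.5,-1,0],[0,-2.4,0,-1,0]]' 30
python3 -m inch '[[-0.1,-3,0,-1.2,0],[-0.1,-3,0,-1.2,0],[-0.1,-3,0,-1.2,0],[-0.1,-3,0,-1.2,0],[-0.1,-3,0,-1.2,0],[0,-3,0,-1.2,0],[0,-3,0,-1.2,0],[0,-3,0,-1.2,0]]'
python3 -m inch '[[-0.1,-3,0,-1.2,0],[-0.1,-3,0,-1.2,0],[-0.1,-3,0,-1.2,0],[-0.1,-3,0,-1.2,0],[-0.1,-3,0,-1.2,0],[0,-3,0,-1.2,0],[0,-3,0,-1.2,0],[0,-3,0,-1.2,0]]'
python3 -m inch '[[0,-3,0,-1.2,0],[0,-3,0,-1.2,0],[0,-3,0,-1.2,0],[0,-2.5,0,-0.2,0],[0,-1.6,0,0,0],[0,-0.6,0,0,0],[0,0,0,0,0]]'
python3 - <<'E'
from h import *
s=robot.get_state();print(s["position"].round(4),s["eef_rot"].round(3))
for n in("top","scene"):
    p=cam(n);X=cloud(p);g=s["position"]
    print("tray",rect(X,(.437,-.310),.095,.021,.04))
    print("grille",rect(X,g,.085,g[2]-.02,g[2]+.002))
p,X,s=wcloud()
print("w tray",rect(X,(.437,-.310),.09,.021,.04)); print("w grille",rect(X,s["position"],.085,s["position"][2]-.02,s["position"][2]+.003))
cv2.imwrite("pics/w2.png",p["img"][:,:,::-1])
E
```

```text
time_s: 18.93
position: [0.4501, 0.3098, 0.2059]
eef_rot: [-0.559, 3.084, 0.008]
wrist_force: [1.3, 0.4, -3.0]
gripper_width: 0.136
finger_force: 30.0
time_s: 19.6
position: [0.4427, 0.0657, 0.2003]
eef_rot: [0.296, -3.127, -0.001]
wrist_force: [1.1, 0.6, -3.0]
gripper_width: 0.135
finger_force: 30.0
time_s: 20.27
position: [0.4377, -0.174, 0.2003]
eef_rot: [-0.033, 3.141, 0.001]
wrist_force: [0.5, 0.3, -3.6]
gripper_width: 0.132
finger_force: 30.0
time_s: 20.85
position: [0.4377, -0.3108, 0.1999]
eef_rot: [-0.073, -3.14, 0.0]
wrist_force: [-0.4, 0.3, -3.2]
gripper_width: 0.138
finger_force: 30.0
[ 0.4377 -0.3108  0.1999] [-0.073 -3.14   0.   ]
tray (230, array([ 438.6, -307.6]), array([120.2, 142.9]), 85.8, np.float64(0.0275))
grille (243, array([ 438.7, -301.1]), array([ 83.6, 121.6]), 87.0, np.float64(0.1944))
tray (427, array([ 437.2, -308.9]), array([129.5, 149.5]), 87.0, np.float64(0.0267))
grille (536, array([ 437.1, -307.9]), array([104.8, 125.7]), 87.6, np.float64(0.1949))
w tray (3099, array([ 439.6, -311.1]), array([121.8, 144.1]), 87.5, np.float64(0.0291))
w grille (13433, array([ 439.2, -308.6]), array([100.5, 122.8]), 87.7, np.float64(0.1952))
```

View pics/w2.png

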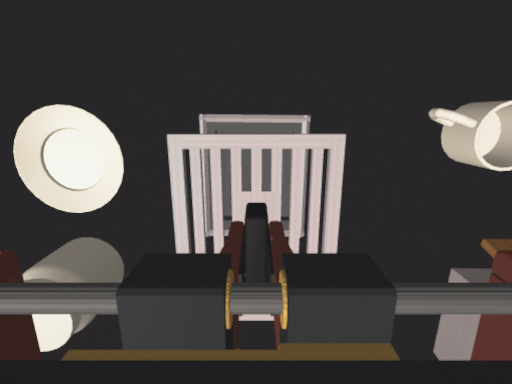

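The grille hangs level above the tray, aligned in yaw (wrist view: plate edge (170–345, 140), tray behind at (200–308, 118)). I'm lowering it closer and rechecking.

```bash
python3 -m inch '[[0,0,-2,-0.2,0],[0,0,-3.5,0,0],[0,0,-3.5,0,0],[0,0,-2.5,0,0],[0,0,-1.5,0,0],[0,0,-0.7,0,0],[0,0,0,0,0]]' 30
python3 - <<'E'
from h import *
s=robot.get_state();print(s["position"].round(4),s["eef_rot"].round(3));g=s["position"]
p=cam("scene");X=cloud(p)
print("s grille",rect(X,g,.085,g[2]-.012,g[2]+.002)); print("s tray",rect(X,(.437,-.310),.095,.021,.036))
p,X,s=wcloud()
print("w tray",rect(X,(.437,-.310),.09,.021,.036)); print("w grille",rect(X,g,.085,g[2]-.012,g[2]+.002))
for r in robot.pinpoint("tray",p)[:1]+robot.pinpoint("grille",p)[:1]: print(r)
E
```

```text
time_s: 21.58
position: [0.4381, -0.308, 0.0617]
eef_rot: [-0.072, -3.138, -0.003]
wrist_force: [0.2, -0.4, -2.5]
gripper_width: 0.134
finger_force: 30.0
[ 0.4381 -0.308   0.0617] [-7.200e-02 -3.138e+00 -3.000e-03]
s grille (444, array([ 435.8, -306.4]), array([106.4, 130.2]), 87.1, np.float64(0.0568))
s tray (244, array([ 437.7, -306.5]), array([124. , 146.9]), 86.0, np.float64(0.0274))
w tray (5006, array([ 430.4, -310.8]), array([122.6, 126.6]), 87.1, np.float64(0.0289))
w grille (13374, array([ 439.4, -309.1]), array([100.6, 122.3]), 87.4, np.float64(0.0584))
{'position': [0.4386, -0.3053, 0.0533], 'conf': 0.83}
```

```bash
python3 -m inch '[[0,-0.08,-0.6,-0.2,0],[0,0,-0.6,0,0],[0,0,-0.4,0,0],[0,0,-0.2,0,0],[0,0,0,0,0]]' 30
python3 -m inch '[[0,0,-0.2,0,0],[0,0,-0.2,0,0],[0,0,0,0,0]]'
python3 -m inch '[[0,0,-0.2,0,0],[0,0,-0.2,0,0],[0,0,0,0,0]]'
```

```text
time_s: 22.2
position: [0.438, -0.3103, 0.0442]
eef_rot: [-0.08, -3.14, -0.001]
wrist_force: [0.2, -0.2, -3.2]
gripper_width: 0.135
finger_force: 30.0
time_s: 22.45
position: [0.4383, -0.3105, 0.0406]
eef_rot: [-0.08, -3.14, -0.0]
wrist_force: [0.1, -0.7, -2.7]
gripper_width: 0.133
finger_force: 30.0
time_s: 22.7
position: [0.4383, -0.3104, 0.0365]
eef_rot: [-0.08, -3.14, -0.0]
wrist_force: [0.9, 0.5, -3.3]
gripper_width: 0.131
finger_force: 30.0
```

```bash
python3 -m inch '[[0,0,-0.2,0,0],[0,0,-0.15,0,0],[0,0,0,0,0]]' 30
python3 -m inch '[[0,0,-0.15,0,0],[0,0,-0.1,0,0],[0,0,0,0,0]]'
```

```text
time_s: 22.95
position: [0.4383, -0.3104, 0.033]
eef_rot: [-0.08, -3.14, -0.0]
wrist_force: [-1.0, -0.5, -3.0]
gripper_width: 0.132
finger_force: 30.0
time_s: 23.2
position: [0.4385, -0.3106, 0.0321]
eef_rot: [0.081, 3.14, 0.001]
wrist_force: [-4.0, 3.5, 13.7]
gripper_width: 0.135
finger_force: 30.0
```

```bash
python3 -m inch '[[0,0,-0.1,0,0],[0,0,-0.1,0,0],[0,0,0,0,0]]' 30
python3 -m inch '[[0,0,0.2,0,0],[0,0,0.15,0,0],[0,0,0,0,0],[0,0,0,0,0.25],[0,0,0,0,0.4],[0,0,0,0,0.4]]' 10
python3 - <<'E'
from h import *
p,X,s=wcloud();print(s["position"])
m=(abs(X[...,0]-.4385)<.066)&(abs(X[...,1]+.31)<.055)&(X[...,2]>.018)&(X[...,2]<.034)
P=X[m];print(rect(X,(.4385,-.31),.064,.024,.0305))
A=np.c_[P[:,:2]-[.4385,-.31],np.ones(len(P))];k=np.linalg.lstsq(A,P[:,2],rcond=None)[0];print("tilt deg",np.degrees(k[:2]).round(2),k[2].round(4))
E
```

```text
time_s: 23.45
position: [0.4388, -0.3106, 0.0319]
eef_rot: [0.081, 3.138, 0.002]
wrist_force: [-9.8, 7.8, 36.1]
gripper_width: 0.135
finger_force: 30.0
time_s: 23.95
position: [0.4385, -0.3107, 0.0322]
eef_rot: [-0.08, -3.14, 0.0]
wrist_force: [-0.5, -0.8, 0.5]
gripper_width: 0.324
finger_force: 0.0
[ 0.43851162 -0.31065189  0.03219849]
(17090, array([ 438.5, -309.8]), array([125.8, 128.2]), 89.8, np.float64(0.0278))
tilt deg [0.2  0.02] 0.0274
```

Plate top is at 27.8 mm (ledge 22 plus 6) and level. I'm retreating for a final check.

```bash
python3 -m inch '[[0,0,0.5,0,0.4],[0,0,1.5,0,0.4],[0,0,3,0,0.4],[0,0,3.5,0,0.4],[0,0,3.5,0,0.4],[0,0,3.5,0,0.4],[-1,0,3.5,0,0.4],[-2,0,2,0,0.4]]' 10
python3 -m inch '[[-2.5,-2,2,0,0.4],[-2.5,-2,0,0,0.4],[0,0,0,0,0.4]]'
python3 - <<'E'
from h import *
p=cam("scene");X=cloud(p)
cv2.imwrite("pics/f.png",cv2.resize(p["img"][80:300,90:440,::-1],(800,503)))
T=cam("top");Y=cloud(T)
for n,Z in(("s",X),("t",Y)):
    m=(abs(Z[...,0]-.4385)<.055)&(abs(Z[...,1]+.31)<.045)&(Z[...,2]>.022)&(Z[...,2]<.032)
    P=Z[m];k=np.linalg.lstsq(np.c_[P[:,:2]-[.4385,-.31],np.ones(len(P))],P[:,2],rcond=None)[0];print(n,len(P),np.degrees(k[:2]).round(2),k[2].round(4))
for q in(p,T):
  for n in ["board","board_foot","board_grip","grille","tray","cup","tamper","pitcher","tin","saucer"]:
    for r in robot.pinpoint(n,q)[:1]: print(n,round(r["conf"],2),np.round(r["position"],3))
E
```

```text
time_s: 24.67
position: [0.4106, -0.3111, 0.2462]
eef_rot: [0.077, 3.136, -0.004]
wrist_force: [0.1, 0.2, 0.5]
gripper_width: 0.4
finger_force: 0.0
time_s: 24.92
position: [0.3537, -0.3549, 0.2646]
eef_rot: [0.091, 3.138, -0.004]
wrist_force: [-0.5, 0.6, -0.6]
gripper_width: 0.401
finger_force: 0.0
s 331 [0.2  0.04] 0.0273
t 356 [-0.21  0.43] 0.0265
board 0.94 [0.575 0.037 0.084]
board_grip 0.53 [0.6   0.038 0.204]
grille 0.95 [ 0.437 -0.315  0.019]
tray 0.66 [ 0.44  -0.309 -0.   ]
cup 0.75 [ 0.402 -0.046  0.002]
tamper 0.77 [ 0.391  0.077 -0.004]
pitcher 0.86 [ 0.545  0.547 -0.   ]
tin 0.9 [ 0.556 -0.538  0.002]
saucer 0.76 [ 0.408 -0.53  -0.   ]
board 0.77 [0.572 0.045 0.083]
board_foot 0.9 [0.55  0.043 0.003]
board_grip 0.65 [0.598 0.038 0.202]
grille 0.89 [ 0.44  -0.305  0.025]
tray 0.94 [ 0.437 -0.317 -0.001]
cup 0.69 [ 0.401 -0.047  0.005]
pitcher 0.63 [0.544 0.546 0.002]
tin 0.72 [ 0.558 -0.538  0.002]
saucer 0.62 [ 0.413 -0.53   0.002]
```

View pics/f.png

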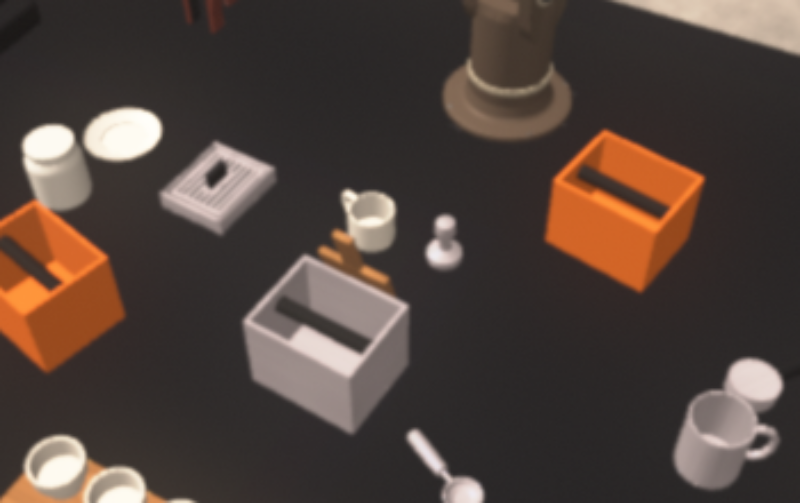

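The final view shows the grille seated in the tray at (218,185), tab up. The board leans on the grey box at (350,260), and the bystanders have not moved. I'm handing in.

```bash
python3 -c "from plant import robot;print(robot.sign_off())"
```

```text
the job is handed in; nothing more can be done
None
```

The job is handed in at about 26 s: the board leans handle up at about 75.6°, square to the middle of the steel knock box's front, and the grille sits level on the tray's ledge, tab up, with the other things where they were.

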